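# Set the blender's dial and pulse the tall cup

### The job

Turn the blender's speed dial until its pointer is in line with the four-dot mark. Then take the tall steel cup from the draining board, set it upright on the blender's round sprung seat, press it right down as far as it goes and hold it there for about a second (the blender runs while the seat is down, so the speed must be set before). Let the seat rise and leave the cup standing on it with the dial still at four dots, and leave the short cup and the other things where they are.

Things in the scene. Friction and masses are not known exactly. Their poses are not given: they have to be found in the camera images.
- blender_base: compact blender base, fixed: pill-shaped white housing, 144 mm (x) by 266 mm (y), its deck 50 mm above the worktop. Origin: centre of the underside, on the worktop; z up; at yaw 0 its front (cooling slots) faces -x. The cup seat is centred 62 mm along +y of the origin, the dial 60 mm along -y.
- speed_dial (a joint): value of the speed dial, rad: 0 at the one-dot mark, growing clockwise seen from above to 4.19 at the five-dot mark; the marks with one to five dots stand 1.047 apart, so four dots = 3.142. It turns smoothly and stays where it is left (about 0.06 N m of friction). At value q the pointer lies at the base's yaw + 2.094 - q.
- dial_axis (a point): point on the dial's axis at the top face of its flat disc (60 mm across, 63 mm above the worktop). A black pointer lever stands on the disc: a bar 10 mm thick, its top 22 mm above the disc, from 19 mm behind the axis to 35 mm ahead of it; a white line runs along its top to the pointing end. It can be pushed at its side or pinched. Beside the dial nothing on the base is higher than 65 mm.
- pointer (a point): pointing end of the dial's lever: 35 mm from the axis, 75 mm above the worktop; turns with the dial
- four_dot_mark (a point): middle of the four-dot mark's tick on the aluminium panel round the dial, 49.5 mm from the axis, 51 mm above the worktop; the dots lie outside the tick. It is the fourth of the five marks, clockwise.
- seat_pad (a joint): how far the sprung seat is pressed down, m: 0 at rest, 0.009 fully down; it begins to move at 6 N, is fully down at 16 N and rises by itself
- pad_top (a point): centre of the top face of the black round seat pad (85 mm across; 62 mm above the worktop at rest), moving with it. A steel collar (91 mm inside, 105 mm outside, top 65 mm above the worktop) stands round the pad and keeps the cup's foot in place.
- tall_cup: tall cup of the set, loose, upright, closed, about 0.26 kg, 135 mm high: black ribbed foot 78 mm across and 29 mm high, above it a plain steel body 61 mm across at 40 mm height narrowing to 58 mm at 125 mm, rounded top. Origin: centre of the underside; z up.
- short_cup: short cup of the set, to be left alone: same foot and steel body, but only 85 mm high. Origin: centre of the underside; z up.
- mug: cream mug, 82 mm across, 94 mm high, a bystander on the draining board. Origin: underside.
- jam_jar: jam jar with a white lid, 65 mm across, 94 mm high, a bystander behind the blender. Origin: centre of the underside.
- salt_shaker: glass salt shaker, 44 mm across, 90 mm high, a bystander behind the blender. Origin: centre of the underside.
- lemon: yellow lemon, 71 by 53 mm, 51 mm high, a bystander behind the blender. Origin: its underside.

How it is judged (in metres and radians):
On the way, in this order (a step that is already met when the one before it is completed fails the run):
1. the dial stands at the four-dot mark, the seat not pressed (value of joint speed_dial between 3.022 and 3.262 rad and velocity of joint speed_dial between -0.1 and 0.1 rad/s and value of joint seat_pad below 0.002 m), for 0.3 s.
2. the tall cup, upright on the seat, holds it fully down (value of joint seat_pad above 0.0078 m and horizontal distance between tall_cup and pad_top below 0.009 m and distance between tall_cup and pad_top below 0.0095 m and angle between tall_cup's own z axis and vertical below 0.08 rad), for 0.6 s.
At the end, for the whole second after the job is handed in: The dial stands within 0.12 rad (7 degrees) of the four-dot mark; the tall cup, let go and at rest, stands upright (within 3.4 degrees) on the seat, its foot inside the collar; the seat has risen again (less than 2 mm down); the short cup is within 30 mm of where it stood (value of joint speed_dial between 3.022 and 3.262 rad and value of joint seat_pad below 0.002 m and horizontal distance between tall_cup and pad_top below 0.009 m and distance between tall_cup and pad_top below 0.0095 m and angle between tall_cup's own z axis and vertical below 0.06 rad and linear speed of tall_cup below 0.02 m/s and distance of short_cup from where it was at the start of the episode below 0.03 m); the robot touches nothing.
It fails at once if the seat is pressed down while the dial is not at the four-dot mark (value of joint seat_pad above 0.006 m and (value of joint speed_dial below 3.022 rad or value of joint speed_dial above 3.262 rad)).
It fails at once if the short cup is moved by 30 mm or more (distance of short_cup from where it was at the start of the episode above 0.03 m).
It fails at once if the mug, the jam jar, the salt shaker or the lemon is moved by 30 mm or more (distance of any of mug, lemon, jam_jar, salt_shaker from where it was at the start of the episode above 0.03 m).
It also fails if it takes over 64 s, if anything falls off the work surface, if the arm or the gripper's body presses on something with over 40 N, if the wrist force passes 120 N, or if a joint passes its speed limit or range.

### The arm

A 6-joint arm with a two-finger parallel gripper is mounted at the origin on a cart in front of the work surface, level with it; the furniture and walls round the work are solid. World frame = base frame: x ahead of the robot, y to its left, z up, the work surface at z = 0. Lengths are in mm, angles in rad, forces in N, time in s.
With the tool pointing down it reaches from about 350 to 775 mm from the base axis. Payload 7.3 kg.
Tool frame: the origin (TCP) lies at the very end of the fingers, on their centre line; the grasp point (between the pads) lies 19 mm behind it; x points along the fingers, z is the direction in which the jaws open and shut, and the axes are right-handed (so a half turn about x gives the same grasp; the last joint's range is limited). The gripper opens to 92 mm and grips with 3 to 60 N. Pads are 19 mm wide; open, the fingers measure 130 mm over their backs; the gripper's body (75 mm by 190 mm) begins 47 mm behind the grasp point.
Start: joints at [-1.284, 0.342, 1.524, -0, 1.275, -0.146], TCP at [220.216, -476.602, 226.741] pointing down, gripper open.
Joint ranges: [-2.53, 2.53], [-0.77, 2.02], [0.04, 2.7], [-1, 4.14], [0.28, 2.66], [-3.11, 3.11]. Speed limits (rad/s): [2.57, 2.57, 3.14, 3.14, 3.14, 3.14].

### API

Orientations are given as [roll, pitch, yaw] about the fixed x, y, z axes, in that order (R = Rz(yaw) Ry(pitch) Rx(roll)).
In Python, from plant import * gives the robot as it stands.
- The arm moves only by the tool carry_out, never from a script. Its argument "rows" is a list of rows, each a list of 4 numbers: the shift along the world's x, y, z in mm, then the turn about the world's z in degrees. In form: [[x, y, z, twist], ...]. A call has 1 to 20 rows; each row is the pose to reach, as a shift and turn from the pose measured when the call began; what a row does not reach only later rows make up. A row lasts 1/12 s, in which the tool goes at most 41.7 mm and 7.16 degrees, less where a joint would pass 70% of its speed; a pose out of reach is approached as far as the arm can. A call with a gripper value outside its range is refused whole. "hand" is the finger opening in mm, from 0 to 91.8, set as the call begins (left out, the last holds). The fingers move at their own pace and stop on an object; the grip force is fixed at half the most. Time passes only in rows, so rows that repeat a pose let the fingers close. It gives the time, the measured TCP pose, the force and the opening at its end, in the units of the state.
- get_obs(): the state, without advancing time (a new reading comes with each control period).
- capture(name): name is "scene" or "top" or "wrist"; returns the picture (480x640x3 uint8, red, green, blue); there is no depth.
- camera_info(name): a dict with "camera_matrix" (3x3 intrinsics, pixels), "dist" ([k1, k2, p1, p2, k3] as OpenCV has them; the pictures are not rectified), "pose" (4x4, takes a point from camera to world coordinates); the wrist camera has in their place "mount" (4x4, takes a point from camera to tool coordinates, whose origin is the TCP and whose axes are the tool frame's). Camera axes: x right, y down, z forward; pixel columns grow to the right and rows downward; lengths in mm; the calibration is good to about 2 mm. A picture is of the moment at which its call begins: read the wrist's pose just before it. camera_info takes no time and is no camera call.
- close_job(): hands the job in, once; it reports no verdict.
The state is a dict: "time": time; "joint_positions": joint angles; "dq": joint speeds; "tau": joint torques, N m; "tool_pos": TCP position; "tcp_rot": TCP orientation; "contact_force": force on the tool from outside, world axes, zero at the start; "moment": the same for the moment, N m; "grip_width": finger opening in mm.
Only numpy, scipy, OpenCV 4.12 (cv2) and the standard library are available. Lean on these libraries where they do the work, as an engineer would, in place of code of your own. Each camera call takes 0.05 s, during which the arm holds its last target. There are 200 camera calls.

## Working session

There is one attempt and no reset: what is moved stays moved. The work goes in short steps, Python scripts to look and compute and a tool call to move; the robot and the scene stay as the last step left them, time stands still between calls to the robot, and variables do not carry over. Pictures are saved under pics/ and viewed, about 8 in all and at most 12, crops included, and the job is handed in when it is done.

Besides the shell and the picture viewer there is one more tool, called after "Request:" in YAML: its name, and indented under it one key for each argument. carry_out: Moves the arm, as the interface text tells. Its arguments: {"type":"object","properties":{"rows":{"type":"array"},"hand":{"type":"number"}},"required":["rows"]}

```bash
mkdir -p pics; ls; python3 - <<'E'
from plant import *
import cv2
for n in("scene","top"):
    cv2.imwrite(f"pics/{n}0.png",capture(n)[:,:,::-1]); i=camera_info(n); print(n,i)
print(camera_info("wrist")); print(get_obs())
E
```

```text
pics
scene {'camera_matrix': array([[549.20439317,   0.        , 324.56644624],
       [  0.        , 549.20439317, 234.94063387],
       [  0.        ,   0.        ,   1.        ]]), 'dist': array([-0.00674601,  0.        ,  0.        ,  0.        ,  0.        ]), 'pose': array([[-8.47954566e-01, -3.29392763e-01,  4.15299243e-01,
         7.81902730e+01],
       [-5.29898193e-01,  5.06878784e-01, -6.79913085e-01,
         7.21894025e+02],
       [ 1.34520746e-02, -7.96601723e-01, -6.04354810e-01,
         8.24895328e+02],
       [ 0.00000000e+00,  0.00000000e+00,  0.00000000e+00,
         1.00000000e+00]])}
top {'camera_matrix': array([[490.11637644,   0.        , 323.4714757 ],
       [  0.        , 490.11637644, 235.30676611],
       [  0.        ,   0.        ,   1.        ]]), 'dist': array([-0.01423192,  0.        ,  0.        ,  0.        ,  0.        ]), 'pose': array([[-8.51777388e-03, -9.87250384e-01,  1.58946928e-01,
         4.58292790e+02],
       [-9.99846631e-01,  1.08409383e-02,  1.37546103e-02,
        -1.20790003e+02],
       [-1.53023781e-02, -1.58805392e-01, -9.87
[... 684 characters left out ...]
,  0.00000000e+00,
         1.00000000e+00]])}
{'time': 0.1, 'joint_positions': array([-1.28401467e+00,  3.42645874e-01,  1.52490547e+00,  1.85690698e-05,
        1.27536994e+00, -1.46017098e-01]), 'dq': array([-0.00083033, -0.00117051, -0.00174735, -0.00143211,  0.00127245,
        0.00014404]), 'tau': array([ 1.96945803e-03, -4.32005596e+01, -2.44693422e+01,  7.20109977e-02,
        5.26229572e-02, -5.52396511e-05]), 'tool_pos': array([ 220.110306  , -476.24952175,  226.12376283]), 'tcp_rot': array([2.98221115, 1.56946758, 1.84420817]), 'contact_force': array([ 0.07522135, -0.95559783, -0.01049482]), 'moment': array([ 0.00561029,  0.02504339, -0.0379322 ]), 'grip_width': 91.79259063171361}
```

View pics/top0.png

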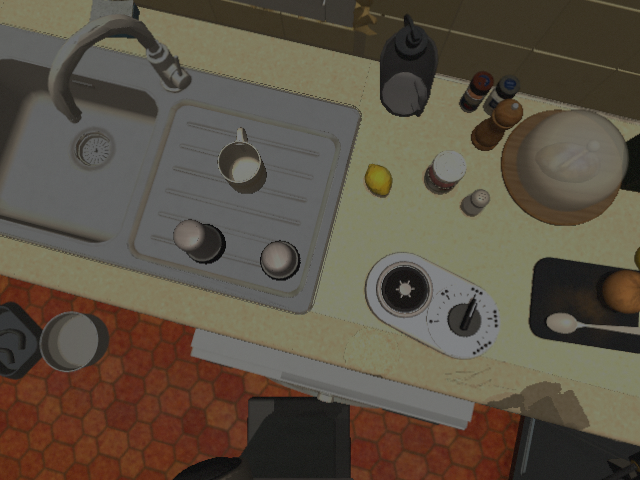

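View pics/scene0.png

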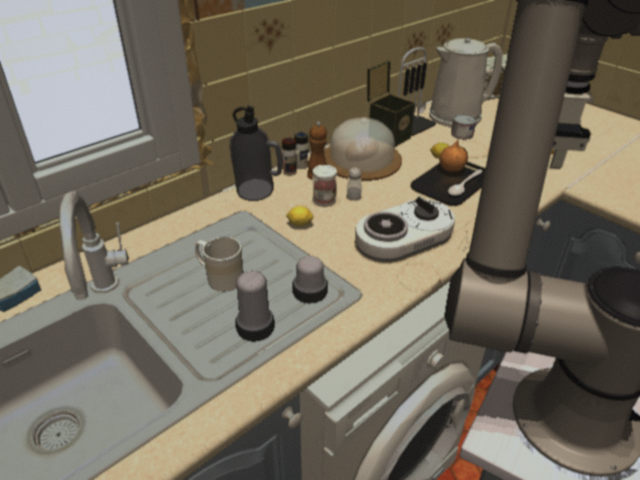

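The top view shows the tall cup at about (205,240), the short cup at (280,260), the mug at (240,162), the seat at (405,289) and the dial at (464,317). I'll enlarge it to measure.

```bash
cat > h.py <<'E'
from plant import *
import cv2, numpy as np
from scipy.spatial.transform import Rotation as Rn
def ray(i,uv,pose=None):
    P=i["pose"] if pose is None else pose
    n=cv2.undistortPoints(np.array([[uv]],float),i["camera_matrix"],i["dist"])[0,0]
    return P[:3,3],P[:3,:3]@np.array([*n,1])
def at_z(i,uv,z,pose=None):
    o,d=ray(i,uv,pose); return o+d*(z-o[2])/d[2]
def proj(i,p,pose=None):
    W=np.linalg.inv(i["pose"] if pose is None else pose)
    return cv2.projectPoints(np.atleast_2d(p).astype(float),cv2.Rodrigues(W[:3,:3])[0],W[:3,3],i["camera_matrix"],i["dist"])[0][:,0]
def wpose(o,i):
    T=np.eye(4);T[:3,:3]=Rn.from_euler("xyz",o["tcp_rot"]).as_matrix();T[:3,3]=o["tool_pos"];return T@i["mount"]
E
python3 - <<'E'
import cv2,numpy as np
a=cv2.imread("pics/top0.png")
b=cv2.resize(a[245:365,360:510],None,fx=5,fy=5,interpolation=cv2.INTER_CUBIC)
b=cv2.convertScaleAbs(b,alpha=1.4)
for k in range(0,150,10): cv2.putText(b,str(360+k),(k*5,8),0,.35,(0,0,255)); cv2.line(b,(k*5,0),(k*5,600),(0,0,255) if k%50==0 else (160,160,0),1)
for k in range(0,120,10): cv2.putText(b,str(245+k),(0,k*5+4),0,.35,(0,0,255)); cv2.line(b,(0,k*5),(750,k*5),(160,160,0),1)
cv2.imwrite("pics/c1.png",b)
b=cv2.resize(a[205:295,160:310],None,fx=5,fy=5,interpolation=cv2.INTER_CUBIC)
b=cv2.convertScaleAbs(b,alpha=2)
for k in range(0,150,10): cv2.putText(b,str(160+k),(k*5,8),0,.35,(0,0,255)); cv2.line(b,(k*5,0),(k*5,600),(160,160,0),1)
for k in range(0,90,10): cv2.putText(b,str(205+k),(0,k*5+4),0,.35,(0,0,255)); cv2.line(b,(0,k*5),(750,k*5),(160,160,0),1)
cv2.imwrite("pics/c2.png",b)
E
```

```text
(no output)
```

View pics/c1.png

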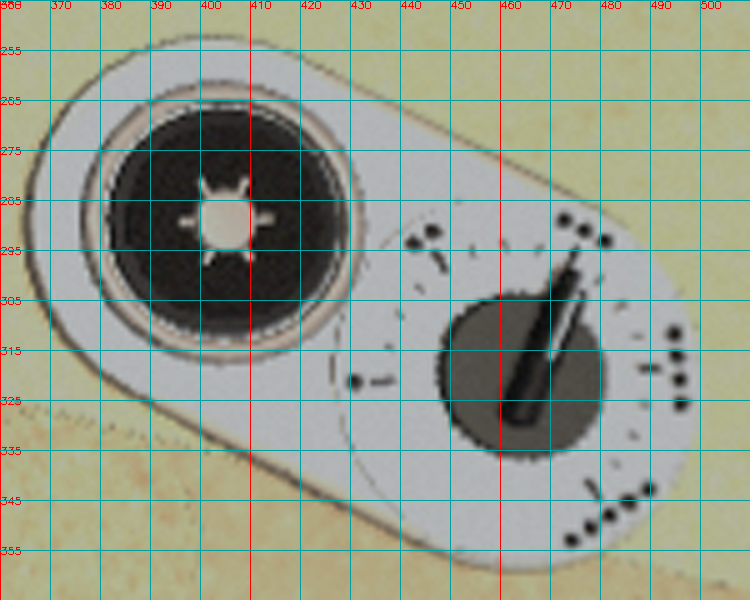

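View pics/c2.png

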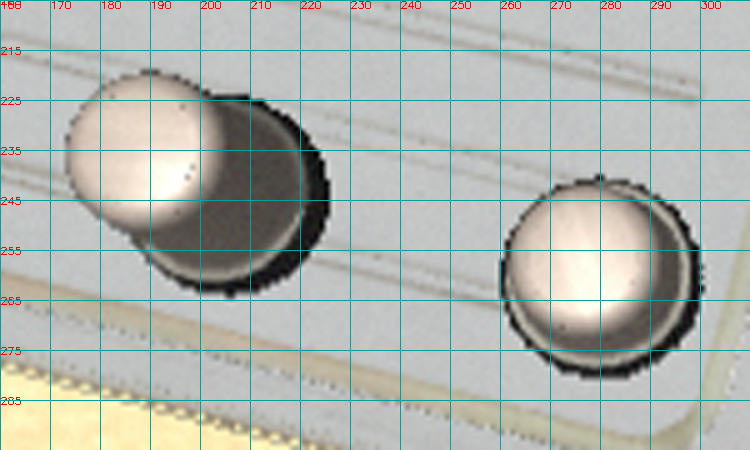

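Pointer is at three dots now, so it needs 60° clockwise. The dial centre is at about (463.9,319.8), the four-dot tick at (489.6,318.4), the one-dot tick at (436,320.8) and the seat logo at (405,288.8). The tall cup's foot has its right edge at u=225.6 and its bottom at v=264, and its dome's left edge is at 172.7.

```bash
python3 - <<'E'
from h import *
from scipy.optimize import least_squares
i=camera_info("top")
seat=at_z(i,(405,288.8),62);ax=at_z(i,(463.9,319.8),63)
m4=at_z(i,(489.6,318.4),51);m1=at_z(i,(436,320.8),51)
print("seat",seat,"axis",ax,"dist(122)",np.linalg.norm((seat-ax)[:2]))
d=(seat-ax)[:2];print("yaw from seat-axis",np.degrees(np.arctan2(d[1],d[0]))-90)
for m,q in((m4,3.142),(m1,0)):
    e=(m-ax)[:2];print("r(49.5)",np.linalg.norm(e),"ang",np.degrees(np.arctan2(e[1],e[0])),"yaw",np.degrees(np.arctan2(e[1],e[0])-2.094+q))
tip=at_z(i,(360+572/5-.4,245+268/5-.4),85);e=(tip-ax)[:2];print("tip",tip,np.linalg.norm(e),np.degrees(np.arctan2(e[1],e[0])))
t=np.linspace(0,2*np.pi,180)
def cyl(c,r,z): return np.c_[c[0]+r*np.cos(t),c[1]+r*np.sin(t),0*t+c[2]+z]
def cup(c,h):
    f=proj(i,np.r_[cyl(c,39,2),cyl(c,39,27)]); b=proj(i,np.r_[cyl(c,29,h-12),cyl(c,27.5,h-5),cyl(c,29.8,70 if h>100 else 45)])
    return f,b
def res(c):
    f,b=cup(c,135);return [f[:,0].max()-225.6,f[:,1].max()-263.9,b[:,0].min()-172.7,b[:,1].min()-218.5]
s=least_squares(res,[350,150,0]);print("tall",s.x,s.fun)
s0=least_squares(lambda p:res([*p,0]),[350,150]);print("tall z0",s0.x,s0.fun)
def rs(c):
    f,b=cup([*c,0],85);return [f[:,0].max()-300,f[:,1].max()-280.4,f[:,0].min()-259.8,f[:,1].min()-240]
s=least_squares(rs,[350,0]);print("short",s.x,s.fun)
mug=at_z(i,(240,162),94);print("mug",mug)
E
```

```text
seat [ 503.34397589 -258.05219915   62.        ] axis [ 445.79909141 -363.49869266   63.        ] dist(122) 120.12650300022129
yaw from seat-axis -28.622441543902838
r(49.5) 50.88963664994757 ang -87.83412417081522 yaw -27.788147241104927
r(49.5) 48.495655175890604 ang 91.7673368919138 yaw -28.210025408480583
tip [ 484.16291094 -377.75940384   85.        ] 40.92860286290621 -20.39125433567309
tall [598.82145807 128.30274945   0.90002277] [ 0.16049852 -0.18857547 -0.14021368  0.16765164]
tall z0 [598.96207262 128.55407778] [ 0.13253103 -0.21167027 -0.11569274  0.18895369]
short [563.85888281 -21.59164255] [ 0.31083353  0.17843186 -0.30417375 -0.18252638]
mug [740.73094338  46.50820104  94.        ]
```

```bash
python3 - <<'E'
from h import *
o=get_obs();R=Rn.from_euler("xyz",o["tcp_rot"]).as_matrix();print(R.round(3));print(np.degrees(np.arctan2(R[1],R[0])))
i=camera_info("top");ax=np.array([445.8,-363.5])
a=at_z(i,(360+553/5-.4,245+355/5-.4),85);b=at_z(i,(360+580/5-.4,245+300/5-.4),85)
for p in(a,b):print(p,np.linalg.norm(p[:2]-ax))
e=b-a;print(np.degrees(np.arctan2(e[1],e[0])))
# wrist cam: pose if TCP at given place, where would dial be
w=camera_info("wrist");o["tool_pos"]=np.array([446,-363,200.])
print(proj(w,[446,-363,63],wpose(o,w)),proj(w,[503,-258,62],wpose(o,w)))
E
```

```text
[[-0.     0.908  0.419]
 [ 0.001  0.419 -0.908]
 [-1.     0.    -0.001]]
[105.66534445  24.79722374 -65.20276041]
[ 453.3871649  -369.26142802   85.        ] 9.526758316716556
[ 472.75135398 -379.98411607   85.        ] 31.592745432856358
-28.974966986064757
[[317.84108313 223.23744539]] [[217.82651269  93.62070719]]
```

Request:
carry_out:
  rows:
    - [12,6,0,6]
    - [24,12,0,12]
    - [36,18,0,19]
    - [48,24,0,25]
    - [60,30,0,32]
    - [72,36,0,38]
    - [84,42,0,45]
    - [96,48,0,51]
    - [108,54,0,57]
    - [120,60,0,64]
    - [132,66,-2,70]
    - [144,72,-4,77]
    - [156,78,-8,83]
    - [168,84,-10,89]
    - [180,90,-14,96]
    - [192,96,-18,102]
    - [204,102,-20,109]
    - [216,108,-24,115]
    - [226,113,-26,122]
    - [226,113,-26,126]

```text
time: 1.77
tool_pos: [447.4, -361.8, 199.0]
tcp_rot: [1.641, 1.569, 2.71]
contact_force: [0.5, -0.1, 0.8]
grip_width: 91.7
```

```bash
python3 - <<'E'
from h import *
o=get_obs();a=capture("wrist");cv2.imwrite("pics/w1.png",a[:,:,::-1])
print(o["time"],o["tool_pos"],o["dq"].round(3),o["joint_positions"]);np.save("o1.npy",np.r_[o["tool_pos"],o["tcp_rot"]])
R=Rn.from_euler("xyz",o["tcp_rot"]).as_matrix();print(np.degrees(np.arctan2(R[1],R[0])))
w=camera_info("wrist");P=wpose(o,w)
print(proj(w,[[445.8,-363.5,63],[503.3,-258,62]],P))
E
```

```text
1.7667 [ 447.35539686 -361.81233505  198.99964267] [-0.025 -0.012  0.01  -0.016  0.005 -0.789] [-8.12914588e-01  4.57140673e-01  1.42353616e+00 -6.36103494e-04
  1.26242874e+00 -1.88167873e+00]
[155.25605492 151.24675714  61.24676776]
[[314.57086308 223.27409591]
 [467.60144137 222.69387787]]
```

View pics/w1.png

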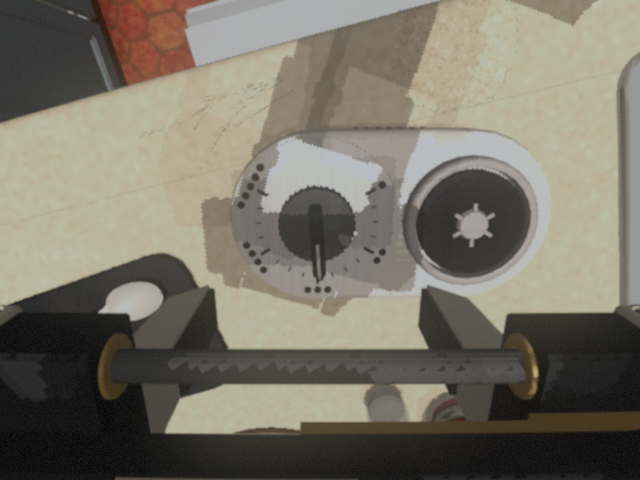

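Wrist view shows the dial disc centre at about (317,224), the pointer line from (317,210) to (319,282) toward three dots, and the seat logo at (474,226). The wrist was still turning, so I'll re-capture at rest and measure by Hough circles.

```bash
python3 - <<'E'
from h import *
o=get_obs();a=capture("wrist");w=camera_info("wrist");P=wpose(o,w);np.save("w2.npy",a)
R=P[:3,:3];print(o["tool_pos"],o["dq"][5],np.degrees(np.arctan2(*Rn.from_euler("xyz",o["tcp_rot"]).as_matrix()[[1,0],2])))
g=cv2.cvtColor(a,cv2.COLOR_RGB2GRAY)
c=cv2.HoughCircles(cv2.medianBlur(g,3)[120:310],cv2.HOUGH_GRADIENT_ALT,1.5,20,param1=200,param2=.7,minRadius=25,maxRadius=80)
c=c.reshape(-1,c.shape[-1]) if c is not None else []
for k in c:
    uv=(k[0],k[1]+120);print(uv,k[2],at_z(w,uv,63,P))
b=cv2.resize(a[140:300,230:390,::-1],None,fx=3.7,fy=3.7,interpolation=cv2.INTER_CUBIC);cv2.imwrite("pics/w2.png",cv2.convertScaleAbs(b,alpha=1.6))
E
```

```text
[ 446.6896297  -362.34276722  199.23871676] 0.18446932336682542 61.3452480877985
(np.float32(469.5), np.float32(216.0)) 58.823143 [ 497.69728265 -255.3470225    63.        ]
(np.float32(469.5), np.float32(216.0)) 68.63104 [ 497.69728265 -255.3470225    63.        ]
(np.float32(318.0), np.float32(229.5)) 38.734386 [ 450.89485316 -364.22197751   63.        ]
```

View pics/w2.png

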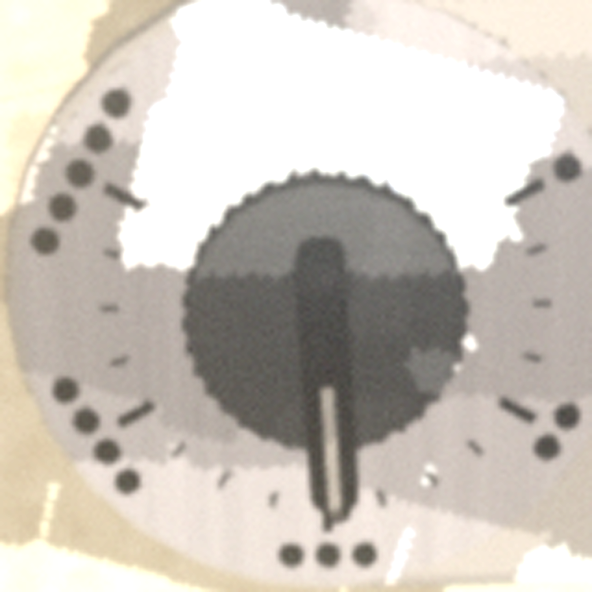

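The ticks are clear: five dots at (125,197), four (136,414), two (517,409) and one (525,193) in the crop. The pointer line runs (327,390) to (333,510).

```bash
python3 - <<'E'
from h import *
from scipy.optimize import least_squares
o=get_obs();w=camera_info("wrist")
o["tool_pos"]=np.array([446.69,-362.34,199.24]);print(o["tool_pos"],np.degrees(o["tcp_rot"]))
P=wpose(o,w);px=lambda u,v:(230+(u+.5)/3.7-.5,140+(v+.5)/3.7-.5)
T={0:px(525,193),60:px(517,409),180:px(136,414),240:px(125,197)}
def r(s):
    out=[]
    for q,uv in T.items():
        g=s[2]+np.radians(120-q);out+=list(proj(w,[s[0]+49.5*np.cos(g),s[1]+49.5*np.sin(g),51],P)[0]-uv)
    return out
s=least_squares(r,[446,-363,-.5]);print("axis",s.x[:2],"yaw",np.degrees(s.x[2]),np.round(s.fun,1))
print("disc",at_z(w,px(325.5,311),63,P))
a,b=at_z(w,px(327,390),85,P),at_z(w,px(333,510),85,P);print(a,b,np.degrees(np.arctan2(*(b-a)[[1,0]])))
y=s.x[2];print("seat",s.x[:2]+122*np.array([-np.sin(y),np.cos(y)]))
E
```

```text
[ 446.69 -362.34  199.24] [ 124.58828396   89.90027569 -174.52480895]
axis [ 448.58917703 -363.34021313] yaw -28.44969307676515 [-0.1 -0.1  0.2  0.3  0.1 -0.1 -0.1 -0.1]
disc [ 446.5938192  -362.26137482   63.        ]
[ 455.49624933 -366.84267226   85.        ] [ 478.78320995 -378.3725253    85.        ] -26.340957997329273
seat [ 506.70838568 -256.07345414]
```

Request:
carry_out:
  hand: 40
  rows:
    - [1,-1,-20,1]
    - [1,-1,-40,2]
    - [1,-1,-60,2]
    - [1,-1,-80,2]
    - [1,-1,-95,2]
    - [1,-1,-110,2]
    - [1,-1,-120,2]
    - [1,-1,-128,2]
    - [1,-1,-131,2]
    - [1,-1,-131,2]
    - [1,-1,-131,2]
    - [1,-1,-131,2]

```text
time: 2.87
tool_pos: [447.6, -364.1, 69.3]
tcp_rot: [-3.139, 1.569, -2.042]
contact_force: [-0.1, -0.0, 0.1]
grip_width: 39.8
```

Request:
carry_out:
  hand: 0
  rows:
    - [0,1,-1,0]
    - [0,1,-1,0]
    - [0,1,-1,0]
    - [0,1,-1,0]
    - [0,1,-1,0]
    - [0,1,-1,0]
    - [0,1,-1,0]
    - [0,1,-1,0]

```text
time: 3.53
tool_pos: [447.7, -363.1, 68.4]
tcp_rot: [-3.022, 1.569, -1.925]
contact_force: [-0.3, 0.2, 1.8]
grip_width: 10.0
```

```bash
python3 - <<'E'
from h import *
o=get_obs();print({k:np.round(v,2) for k,v in o.items()})
R=Rn.from_euler("xyz",o["tcp_rot"]).as_matrix();print(np.degrees(np.arctan2(R[1,2],R[0,2])))
E
```

```text
{'time': np.float64(3.53), 'joint_positions': array([-0.81,  0.6 ,  1.58, -0.  ,  0.96, -1.91]), 'dq': array([-0.,  0.,  0.,  0., -0., -0.]), 'tau': array([-7.000e-02, -5.059e+01, -1.974e+01, -1.400e-01, -5.000e-02,
       -5.000e-02]), 'tool_pos': array([ 447.71, -363.14,   68.44]), 'tcp_rot': array([-3.02,  1.57, -1.93]), 'contact_force': array([-0.31,  0.25,  1.79]), 'moment': array([ 0.19, -0.18, -0.01]), 'grip_width': np.float64(9.95)}
62.861676877613974
```

Request:
carry_out:
  rows:
    - [0,0,0,-5]
    - [0,0,0,-10]
    - [0,0,0,-15]
    - [0,0,0,-20]
    - [0,0,0,-25]
    - [0,0,0,-30]
    - [0,0,0,-35]
    - [0,0,0,-40]
    - [0,0,0,-45]
    - [0,0,0,-50]
    - [0,0,0,-55]
    - [0,0,0,-58]
    - [0,0,0,-60]
    - [0,0,0,-61]
    - [0,0,0,-61]
    - [0,0,0,-61]
    - [0,0,0,-61]

```text
time: 4.95
tool_pos: [448.4, -362.7, 68.5]
tcp_rot: [2.513, 1.57, 2.547]
contact_force: [5.1, 3.6, -0.0]
grip_width: 9.8
```

Request:
carry_out:
  hand: 40
  rows:
    - [0,0,0,0]
    - [0,0,0,0]
    - [0,0,0,0]
    - [0,0,0,0]
    - [0,0,0,0]
    - [0,0,0,0]

```text
time: 5.45
tool_pos: [448.2, -362.8, 68.4]
tcp_rot: [2.693, 1.57, 2.726]
contact_force: [-0.5, -0.7, 0.1]
grip_width: 39.3
```

Request:
carry_out:
  rows:
    - [0,0,10,0]
    - [0,0,30,0]
    - [0,0,55,0]
    - [0,0,80,0]
    - [0,0,105,0]
    - [0,0,130,0]
    - [0,0,130,0]
    - [0,0,130,0]
    - [0,0,130,0]

```text
time: 6.2
tool_pos: [447.9, -362.6, 198.3]
tcp_rot: [2.554, 1.57, 2.588]
contact_force: [-0.3, -0.6, -0.3]
grip_width: 40.2
```

```bash
python3 - <<'E'
from h import *
o=get_obs();a=capture("wrist");print(o["tool_pos"],o["tcp_rot"],o["dq"].round(2),o["time"],o["joint_positions"])
R=Rn.from_euler("xyz",o["tcp_rot"]).as_matrix();print(np.degrees(np.arctan2(R[1],R[0])))
np.save("o3.npy",np.r_[o["tool_pos"],o["tcp_rot"]])
b=cv2.resize(a[140:340,210:410,::-1],None,fx=3,fy=3,interpolation=cv2.INTER_CUBIC);cv2.imwrite("pics/w3.png",cv2.convertScaleAbs(b,alpha=1.6))
E
```

```text
[ 447.87982008 -362.56796763  198.25109005] [2.55449517 1.56967609 2.58790199] [-0.    0.02  0.02 -0.   -0.    0.  ] 6.2 [-8.13334474e-01  4.59088866e-01  1.42248694e+00 -3.01972208e-04
  1.26109955e+00 -8.46649107e-01]
[148.27586174  91.9140532    1.91408636]
```

View pics/w3.png

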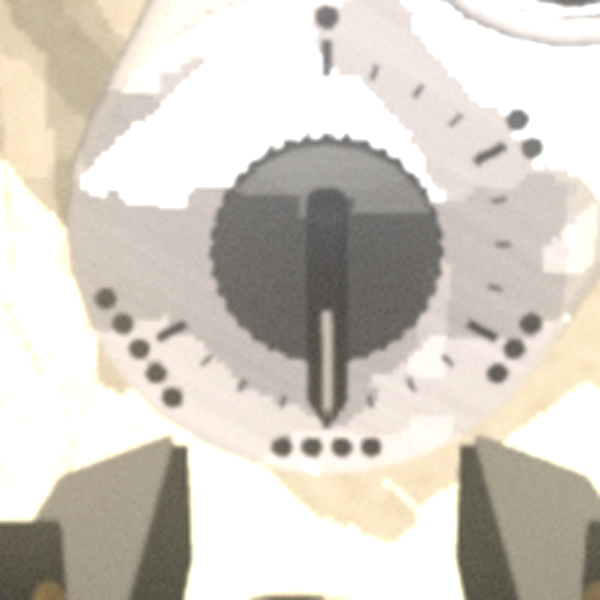

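The pointer now lies on the line from the one-dot tick (327,55) to the middle of the four dots (327,447), so the dial is set. On to the cup.

Request:
carry_out:
  hand: 91.8
  rows:
    - [4,12,10,0]
    - [10,32,25,0]
    - [18,58,40,0]
    - [27,87,45,0]
    - [36,116,45,0]
    - [45,145,45,0]
    - [54,174,45,0]
    - [63,203,45,0]
    - [72,232,45,0]
    - [81,261,45,0]
    - [90,290,45,0]
    - [99,319,45,0]
    - [108,348,45,0]
    - [117,377,45,0]
    - [126,406,45,0]
    - [135,435,45,0]
    - [144,463,45,0]
    - [150,483,45,0]
    - [153,491,45,0]
    - [153,491,45,0]

```text
time: 7.92
tool_pos: [600.3, 130.8, 241.9]
tcp_rot: [2.631, 1.567, 2.667]
contact_force: [-0.2, -0.2, 0.2]
grip_width: 92.0
```

Request:
carry_out:
  rows:
    - [0,0,0,0]
    - [0,0,0,0]
    - [0,0,0,0]

```text
time: 8.17
tool_pos: [600.0, 129.6, 242.0]
tcp_rot: [2.749, 1.567, 2.784]
contact_force: [0.8, 0.8, 0.1]
grip_width: 91.9
```

```bash
python3 - <<'E'
from h import *
o=get_obs();a=capture("wrist");w=camera_info("wrist");P=wpose(o,w);print(o["tool_pos"],o["tcp_rot"],o["dq"].round(2),o["time"])
np.save("o4.npy",np.r_[o["tool_pos"],o["tcp_rot"]])
b=cv2.convertScaleAbs(a[:,:,::-1].copy(),alpha=1.4)
t=np.linspace(0,2*np.pi,90)
for r,z in((39,2),(39,27),(29,123),(30.5,40)):
    p=proj(w,np.c_[601+r*np.cos(t),128.6+r*np.sin(t),0*t+z],P);cv2.polylines(b,[p.round().astype(np.int32)],True,(0,0,255),1)
b=b[60:460,120:520];b=cv2.resize(b,None,fx=1.5,fy=1.5,interpolation=cv2.INTER_CUBIC)
cv2.imwrite("pics/w4.png",b)
E
```

```text
[600.00556712 129.63240063 241.99197478] [2.74939537 1.56675732 2.78429843] [-0. -0. -0.  0. -0.  0.] 8.1667
```

View pics/w4.png

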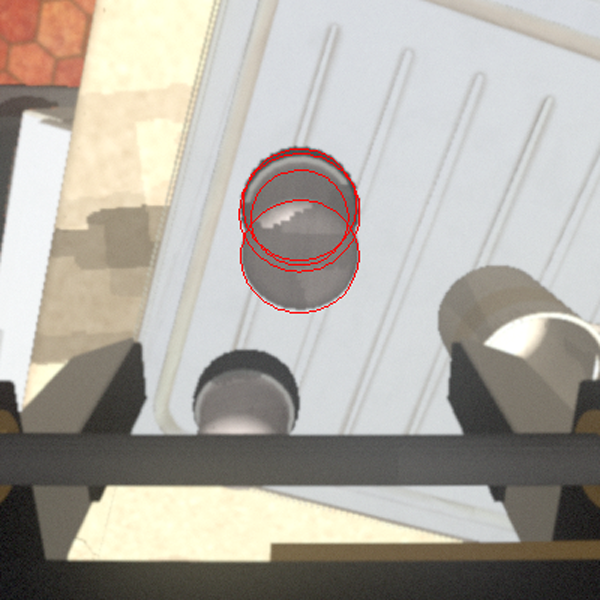

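The red model outline for a cup at (601,128.6) lies on the tall cup. Descending straight to it.

Request:
carry_out:
  rows:
    - [1,-1,-20,0]
    - [1,-1,-45,0]
    - [1,-1,-70,0]
    - [1,-1,-95,0]
    - [1,-1,-115,0]
    - [1,-1,-133,0]
    - [1,-1,-148,0]
    - [1,-1,-157,0]
    - [1,-1,-157,0]
    - [1,-1,-157,0]

```text
time: 9.05
tool_pos: [601.3, 128.1, 85.4]
tcp_rot: [2.716, 1.567, 2.75]
contact_force: [1.1, 0.3, -0.1]
grip_width: 91.9
```

Request:
carry_out:
  hand: 40
  rows:
    - [0,0,0,0]
    - [0,0,0,0]
    - [0,0,0,0]
    - [0,0,0,0]
    - [0,0,0,0]
    - [0,0,0,0]
    - [0,0,0,0]
    - [0,0,0,0]

```text
time: 9.72
tool_pos: [601.3, 128.1, 85.7]
tcp_rot: [2.7, 1.567, 2.734]
contact_force: [-2.0, -0.3, 3.8]
grip_width: 58.9
```

Request:
carry_out:
  rows:
    - [0,0,15,0]
    - [0,0,40,0]
    - [0,0,70,0]
    - [0,0,100,0]
    - [0,0,130,0]
    - [-3,-12,140,0]
    - [-8,-32,140,0]
    - [-15,-60,140,0]
    - [-22,-90,140,0]
    - [-30,-121,140,0]
    - [-38,-154,140,0]
    - [-46,-187,140,0]
    - [-54,-220,140,0]
    - [-62,-253,140,0]
    - [-70,-286,140,0]
    - [-78,-319,140,0]
    - [-86,-350,140,0]
    - [-92,-373,140,0]
    - [-95,-385,140,0]
    - [-95,-385,140,0]

```text
time: 11.38
tool_pos: [504.6, -259.5, 224.1]
tcp_rot: [2.787, 1.565, 2.817]
contact_force: [-0.1, 1.0, -3.3]
grip_width: 58.8
```

Request:
carry_out:
  rows:
    - [0,0,-3,0]
    - [0,0,-8,0]
    - [0,0,-8,0]
    - [0,0,-8,0]

```text
time: 11.72
tool_pos: [504.6, -258.2, 215.4]
tcp_rot: [2.692, 1.563, 2.725]
contact_force: [-0.3, -0.1, -3.1]
grip_width: 58.5
```

```bash
python3 - <<'E'
from h import *
o=get_obs();print(o["tool_pos"],o["tcp_rot"],o["contact_force"],o["moment"],o["grip_width"],o["time"])
R=Rn.from_euler("xyz",o["tcp_rot"]).as_matrix();print(R.round(3))
a=capture("wrist");c=capture("scene")
b=np.hstack([cv2.resize(a,(400,300)),cv2.resize(c[120:320,240:507],(400,300))])
cv2.imwrite("pics/w5.png",cv2.convertScaleAbs(b[:,:,::-1],alpha=1.4))
E
```

```text
[ 504.56817293 -258.22377303  215.42773247] [2.69249947 1.56339238 2.72452341] [-0.26807818 -0.05614854 -3.05357006] [-0.04622642 -0.16359614  0.02282086] 58.459256020789965 11.7167
[[-0.007 -0.032  0.999]
 [ 0.003  0.999  0.032]
 [-1.     0.003 -0.007]]
```

View pics/w5.png

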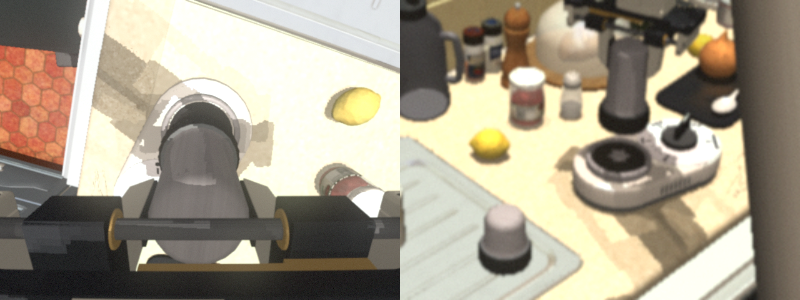

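The cup is held upright above the seat, and the short cup, lemon and jar look untouched. Lowering with force checks.

Request:
carry_out:
  rows:
    - [2,1,-10,0]
    - [2,1,-22,0]
    - [2,1,-34,0]
    - [2,1,-42,0]
    - [2,1,-48,0]
    - [2,1,-52,0]
    - [2,1,-52,0]
    - [2,1,-52,0]
    - [2,1,-52,0]

```text
time: 12.57
tool_pos: [507.2, -257.9, 164.7]
tcp_rot: [2.826, 1.566, 2.858]
contact_force: [0.4, 0.1, -2.9]
grip_width: 58.6
```

Request:
carry_out:
  rows:
    - [0,0,-3,0]
    - [0,0,-6,0]
    - [0,0,-8,0]
    - [0,0,-10,0]
    - [0,0,-10,0]

```text
time: 12.98
tool_pos: [507.0, -257.7, 154.2]
tcp_rot: [2.772, 1.565, 2.803]
contact_force: [0.4, -0.1, -2.4]
grip_width: 58.0
```

```bash
python3 - <<'E'
from h import *
o=get_obs();print(o["tool_pos"],o["contact_force"],o["moment"],o["grip_width"],o["time"])
w=camera_info("wrist");P=wpose(o,w);a=capture("wrist")
b=cv2.convertScaleAbs(a[:,:,::-1].copy(),alpha=1.4);t=np.linspace(0,2*np.pi,120)
x,y=506.5,-256.5
def cr(r,z,col,x=x,y=y): cv2.polylines(b,[proj(w,np.c_[x+r*np.cos(t),y+r*np.sin(t),0*t+z],P).round().astype(np.int32)],True,col,1)
cr(52.5,65,(0,0,255));cr(45.5,65,(0,0,255))
tp=o["tool_pos"];cr(39,tp[2]-85.7+2,(0,255,0),tp[0],tp[1]);cr(39,tp[2]-85.7+27,(0,255,0),tp[0],tp[1])
b=b[80:330,200:450];cv2.imwrite("pics/w6.png",cv2.resize(b,None,fx=2.4,fy=2.4,interpolation=cv2.INTER_CUBIC))
E
```

```text
[ 506.95881546 -257.71799757  154.16493444] [ 0.40123036 -0.06238877 -2.35967208] [-0.01092252 -0.11614075  0.01249561] 58.024951572495276 12.9833
```

View pics/w6.png

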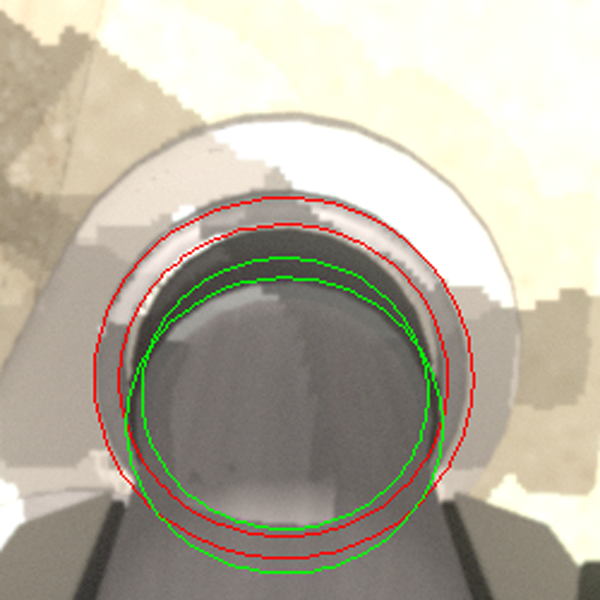

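The collar sits about 2 mm toward +y from my red prediction, and the cup foot is within a few mm of it. I'll nudge +y and lower.

Request:
carry_out:
  rows:
    - [0,2,-1,0]
    - [0,2,-2,0]
    - [0,2,-4,0]
    - [0,2,-5,0]
    - [0,2,-6,0]
    - [0,2,-6,0]

```text
time: 13.53
tool_pos: [507.0, -255.8, 148.8]
tcp_rot: [2.814, 1.566, 2.846]
contact_force: [-1.0, 1.2, 1.9]
grip_width: 58.8
```

Request:
carry_out:
  rows:
    - [0,0,-1,0]
    - [0,0,-2,0]
    - [0,0,-3,0]
    - [0,0,-4,0]
    - [0,0,-4,0]

```text
time: 13.95
tool_pos: [507.1, -255.9, 145.2]
tcp_rot: [2.844, 1.566, 2.875]
contact_force: [-3.5, 1.3, 7.0]
grip_width: 58.4
```

Request:
carry_out:
  rows:
    - [0,0,-1,0]
    - [0,0,-2,0]
    - [0,0,-3,0]
    - [0,0,-4,0]
    - [0,0,-5,0]
    - [0,0,-6,0]
    - [0,0,-7,0]
    - [0,0,-8,0]
    - [0,0,-8,0]

```text
time: 14.7
tool_pos: [507.2, -256.1, 140.1]
tcp_rot: [-3.041, 1.568, -3.009]
contact_force: [-7.5, 4.0, 21.7]
grip_width: 58.8
```

Request:
carry_out:
  rows:
    - [-1,0.5,-1,0]
    - [-1.5,1,-2,0]
    - [-1.5,1,-2,0]
    - [-1.5,1,-2,0]
    - [-1.5,1,-2,0]
    - [-1.5,1,-2,0]

```text
time: 15.2
tool_pos: [506.7, -255.8, 140.1]
tcp_rot: [-1.489, 1.568, -1.457]
contact_force: [-2.5, 0.9, 13.8]
grip_width: 58.7
```

```bash
python3 - <<'E'
from h import *
o=get_obs();print(o["tool_pos"],o["contact_force"],o["moment"],o["grip_width"],o["time"])
c=capture("scene");t=capture("top")
b=np.hstack([cv2.resize(c[130:280,320:470],(600,600),interpolation=cv2.INTER_CUBIC)])
i=camera_info("scene")
cv2.imwrite("pics/s7.png",cv2.convertScaleAbs(b[:,:,::-1],alpha=1.4))
E
```

```text
[ 506.71839724 -255.79053897  140.08857777] [-2.45763289  0.89878071 13.77312082] [0.34358342 0.5059928  0.0016146 ] 58.67066700511169 15.2
```

View pics/s7.png

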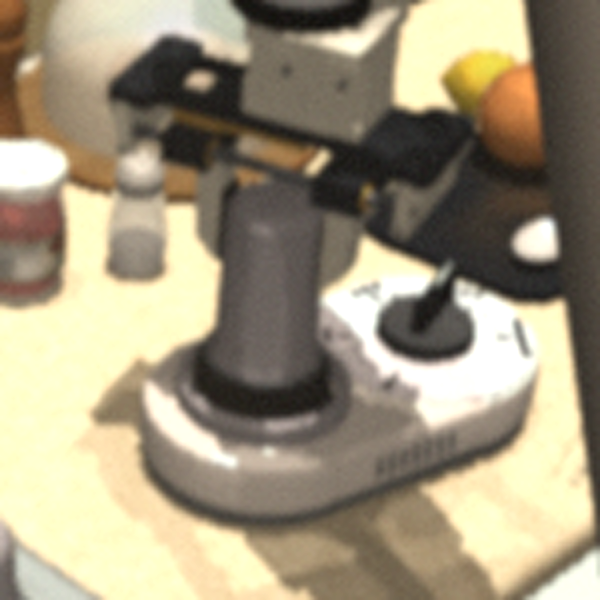

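The cup stands upright in the collar with the dial unchanged, but force was down to about 14 N. I'll press harder and hold for longer than a second.

Request:
carry_out:
  rows:
    - [0,0,-2,0]
    - [0,0,-3,0]
    - [0,0,-4,0]
    - [0,0,-4,0]
    - [0,0,-4,0]
    - [0,0,-4,0]
    - [0,0,-4,0]
    - [0,0,-4,0]
    - [0,0,-4,0]
    - [0,0,-4,0]
    - [0,0,-4,0]
    - [0,0,-4,0]
    - [0,0,-4,0]
    - [0,0,-4,0]
    - [0,0,-4,0]
    - [0,0,-4,0]
    - [0,0,-4,0]
    - [0,0,-4,0]

```text
time: 16.8
tool_pos: [507.2, -256.2, 139.8]
tcp_rot: [-1.055, 1.565, -1.023]
contact_force: [-8.1, 4.6, 25.3]
grip_width: 58.3
```

Request:
carry_out:
  rows:
    - [0,0,1,0]
    - [0,0,2,0]
    - [0,0,4,0]
    - [0,0,6,0]
    - [0,0,8,0]
    - [0,0,9,0]
    - [0,0,9,0]
    - [0,0,9,0]

```text
time: 17.47
tool_pos: [507.3, -256.3, 148.7]
tcp_rot: [-1.037, 1.564, -1.004]
contact_force: [-1.4, 0.9, 2.6]
grip_width: 58.5
```

Request:
carry_out:
  hand: 91.8
  rows:
    - [0,0,0,0]
    - [0,0,0,0]
    - [0,0,0,0]
    - [0,0,0,0]
    - [0,0,0,0]
    - [0,0,0,0]

```text
time: 17.97
tool_pos: [507.3, -256.4, 148.6]
tcp_rot: [-1.035, 1.564, -1.002]
contact_force: [-0.7, 0.1, -0.4]
grip_width: 91.1
```

Request:
carry_out:
  rows:
    - [0,0,8,0]
    - [0,0,25,0]
    - [0,0,50,0]
    - [0,0,75,0]
    - [0,0,100,0]
    - [0,0,125,0]
    - [0,0,140,0]
    - [0,30,140,0]
    - [0,65,140,0]
    - [0,100,140,0]
    - [0,130,140,0]
    - [0,150,140,0]
    - [0,150,140,0]
    - [0,150,140,0]
    - [0,150,140,0]

```text
time: 19.22
tool_pos: [507.5, -106.9, 289.1]
tcp_rot: [-1.018, 1.563, -0.986]
contact_force: [0.7, 0.5, -0.2]
grip_width: 91.6
```

```bash
python3 - <<'E'
from h import *
o=get_obs();print(o["tool_pos"],o["contact_force"],o["time"],o["dq"].round(2))
i=camera_info("top");a=capture("top");c=capture("scene")
b=cv2.convertScaleAbs(a[:,:,::-1].copy(),alpha=1.3);b=cv2.resize(b[230:370,360:510],None,fx=4,fy=4,interpolation=cv2.INTER_CUBIC)
s=cv2.convertScaleAbs(c[:,:,::-1].copy(),alpha=1.3);s=cv2.resize(s[160:280,340:400+60],(200*3//3,200))
s=cv2.resize(cv2.convertScaleAbs(c[160:280,340:460,::-1],alpha=1.4),(200,200))
b=b[:560,:600];pad=np.zeros((560,200,3),np.uint8);pad[:200]=s
pad[220:420]=cv2.resize(cv2.convertScaleAbs(c[200:360,200:360,::-1],alpha=1.4),(200,200))
cv2.imwrite("pics/f8.png",np.hstack([b,pad]))
E
```

```text
[ 507.48176535 -106.92532645  289.06260831] [ 0.72380326  0.47731794 -0.21001431] 19.2167 [-0.02  0.01 -0.    0.   -0.    0.  ]
```

View pics/f8.png

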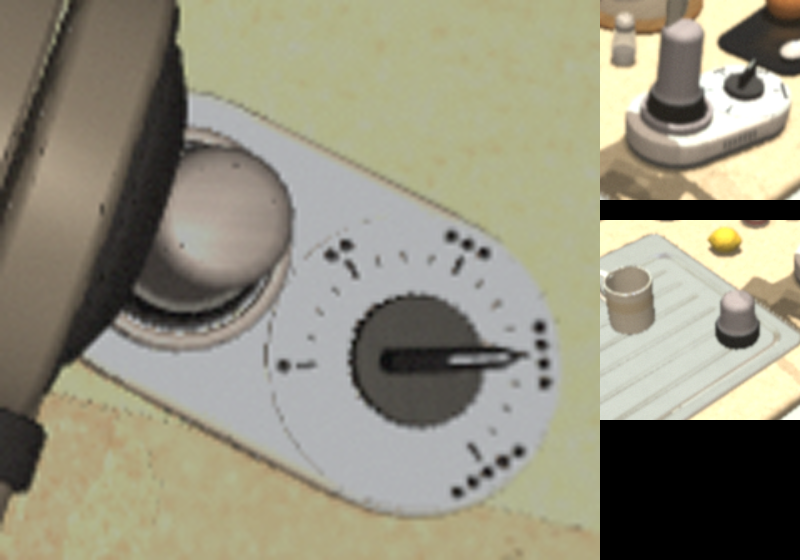

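The cup stands upright inside the collar, the pointer at (525,355) is at the middle of the four dots, and the short cup and mug are in place. The arm is clear, so I'm handing in.

```bash
python3 -c "
from plant import *
print(close_job())"
```

```text
the job is handed in; nothing more can be done
None
```

The job is handed in after about 19 s of robot time. `close_job` gives no verdict, so success rests on my own checks below.

- **Dial:** I pinched the lever and turned it about 61° clockwise. In the close-up afterwards, and again in the last top view, the pointer lined up with the middle of the four dots.
- **Pressing the cup:** The tall cup met the seat with the tool at about 149 mm and stopped at about 140 mm, which fits the 9 mm of travel. The first push showed about 24 N. It then sagged to about 16 N, so I pressed again and held for over 1 s, reading about 28 N at the end. There was some sideways force while pressing, up to about 9 N, probably the foot touching the collar; it vanished on release.
- **At the end:** The seat was let up before release, and the tool was back near 149 mm with almost no force on it. The last pictures show the cup upright inside the collar and the short cup and mug still standing on the draining board. The arm is clear of everything.
- **Disagreements and gaps:** The top and wrist cameras differed by about 2–3 mm on where the blender is, and I went by the wrist view and the grip. I did not measure the seat's depth directly, and I judged the bystanders by eye only. The jam jar was not in the last picture.

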